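Lay out blue slab glass from pale to dark on the sample strip

ROBOT

A 7-joint arm with a two-finger parallel gripper is mounted at the origin on the work surface. World frame = base frame: x ahead of the robot, y to its left, z up, the work surface at z = 0. Lengths are in m, angles in degrees, forces in N, time in s.
With the tool pointing down it reaches from about 0.425 to 0.875 m from the base axis. Payload 8.4 kg.
Tool frame: the origin (TCP) lies at the very end of the fingers, on their centre line; the grasp point (between the pads) lies 19 mm behind it; z points along the fingers, y is the line along which they close (so a half turn about z gives the same grasp; the last joint's range is limited). The gripper opens to 85 mm and grips with 20 to 120 N. Pads are 22 mm wide; open, the fingers measure 114 mm over their backs; the gripper's body (76 mm by 85 mm) begins 54 mm behind the grasp point. The pads swing forward as they close: fully open they stand 13 mm farther back than shut.
Start: joints at [-74.381, 19.091, 2.286, 83.961, -0.768, 76.965, -3.352], TCP at [0.236, 0.606, 0.207] pointing down, gripper open.
Joint ranges: [-147.57, 147.57], [-21.85, 119.76], [-74.77, 79.35], [14.55, 137.4], [-85.83, 265.84], [4.83, 119.75], [-152.11, 152.11]. Speed limits (degrees/s): [127.2, 127.2, 159.86, 159.86, 180, 180, 180].

INTERFACE

Orientations are given as [roll, pitch, yaw] about the fixed x, y, z axes, in that order (R = Rz(yaw) Ry(pitch) Rx(roll)).
In Python, from plant import arm gives the robot as it stands.
- The arm moves only by the tool drive_tool, never from a script. Its argument "steps" is a list of rows, each an object with "slide": the shift along the world's x, y, z in m, a list of three; "turn": the turn about the world's z in rad. A call has 1 to 20 rows; each row is the pose to reach, as a shift and turn from the pose commanded when the call began; what a row does not reach only later rows make up. A row lasts 1/12 s, in which the tool goes at most 41.7 mm and 7.16 degrees, less where a joint would pass 70% of its speed; a pose out of reach is approached as far as the arm can. A call with a gripper value outside its range is refused whole. "hand" is the finger opening in m, from 0 to 0.0854, set as the call begins (left out, the last holds). The fingers move at their own pace and stop on an object; "grip_force" is the grip in N (left out, the last holds). Time passes only in rows, so rows that repeat a pose let the fingers close. It gives the time, the measured TCP pose, the force, the opening and the grip force at its end, in the units of the state.
- arm.read_state(): the state, without advancing time (a new reading comes with each control period).
- arm.get_image(name): name is "scene" or "side" or "wrist"; returns a dict with "img" (384x512x3 uint8, blue, green, red), "mtx" (3x3 intrinsics, pixels), "view" (4x4, takes a point from world to camera coordinates). Camera axes: x right, y down, z forward; pixel columns grow to the right and rows downward; lengths in m; the calibration is good to about 2 mm. A picture is of the moment at which its call begins. There is no depth.
- arm.job_done(): hands the job in; it is judged then, once.
Trained networks look in the newest picture that a camera, given by its name, has taken for a name from the list of things; names that differ only in an ending like _2 or _b are one class to them, and where a whole thing is asked for, a point or a joint stands for the part that bears it (a point fixed in the world has none). Each returns a list of dicts, best first, with "confidence" (0 to 1); they miss things now and then, are a little off and sometimes report something else, mostly with a low value. They report only what shows in the picture. A call takes as long as a camera call.
- arm.find_in(label, camera): "point" ([x, y, z] in m, in world coordinates, good to about 4 mm: the middle of the surface that is visible of it).
- arm.trace(label, camera): "pixels" (384x512 bool, what is visible of it).
The state is a dict: "clock": time; "joint_positions": joint angles; "qvel": joint speeds; "tau": joint torques, N m; "ee_pos": TCP position; "tcp_rot": TCP orientation; "ft_force": force on the tool from outside, world axes, zero at the start; "wrist_torque": the same for the moment, N m; "gripper_width": opening from 0.0 (shut) to 1.0 (fully open); "grasp_force": force on a finger pad.
Only numpy, scipy, OpenCV 4.12 (cv2) and the standard library are available. Lean on these libraries where they do the work, as an engineer would, in place of code of your own. Each camera call takes 0.05 s, during which the arm holds its last target. There are 200 camera calls.

TASK

Lay the four blue pieces of slab glass flat on the grey sample strip in order of shade, one centred in each yellow outline with its long side along the strip, running from the palest next to the white disc to the darkest next to the black disc. Leave the amber piece where it lies.

Things in the scene. Friction and masses are not known exactly. Their poses are not given: they have to be found in the camera images.
- glass_pale: The palest blue, almost ice white piece of cast slab glass, a block 40 x 56 x 24 mm (own x, y, z; top edges bevelled, one upright corner hewn off by 6 mm), about 135 g, lying flat on the table. Origin: centre of its underside, z up, y along the 56 mm side. Pick it across its 40 mm faces.
- glass_sky: Light sky blue piece of cast slab glass, a block 40 x 56 x 24 mm (own x, y, z; top edges bevelled, one upright corner hewn off by 6 mm), about 135 g, lying flat on the table. Origin: centre of its underside, z up, y along the 56 mm side. Pick it across its 40 mm faces.
- glass_cobalt: Strong mid cobalt blue piece of cast slab glass, a block 40 x 56 x 24 mm (own x, y, z; top edges bevelled, one upright corner hewn off by 6 mm), about 135 g, lying flat on the table. Origin: centre of its underside, z up, y along the 56 mm side. Pick it across its 40 mm faces.
- glass_midnight: The darkest, midnight blue, almost black piece of cast slab glass, a block 40 x 56 x 24 mm (own x, y, z; top edges bevelled, one upright corner hewn off by 6 mm), about 135 g, lying flat on the table. Origin: centre of its underside, z up, y along the 56 mm side. Pick it across its 40 mm faces.
- glass_amber: Orange-amber piece of the same shape and size (40 x 56 x 24 mm, origin at the centre of its underside), lying among the blue ones; not part of the row, to be left where it lies.
- strip: Grey sample strip fixed to the table, 110 x 420 mm (own x, y), upper face 16 mm above the table (end caps 18 mm). Origin: centre of its underside; y along the strip. Four flat yellow outlines, 48 x 64 mm (x, y), in a row, centred at x = 0 and y = -120, -40, 40, 120 mm: one piece each, its 56 mm side along y. The white and black discs lie at y = +185 and -185 mm or the other way round.
- white_disc: White disc, 28 mm across and 3 mm thick, fixed on the strip's upper face at one end of the row, beyond the last outline (its centre is 65 mm from that outline's centre): it marks the pale end. Origin: centre of its underside.
- black_disc: Black disc, 28 mm across and 3 mm thick, fixed on the strip's upper face at one end of the row, beyond the last outline (its centre is 65 mm from that outline's centre): it marks the dark end. Origin: centre of its underside.

How it is judged:
By the outcome, as a careful person would: the job done as asked, in the order asked, and still so for the second after the job is handed in, with the robot touching nothing.
It also fails if it takes over 93 s, if anything falls off the work surface, if the arm or the gripper's body presses on something with over 40 N, if the wrist force passes 120 N, or if a joint passes its speed limit or range.

## Working session

There is one attempt and no reset: what is moved stays moved. The work goes in short steps, Python scripts to look and compute and a tool call to move; the robot and the scene stay as the last step left them, time stands still between calls to the robot, and variables do not carry over. Pictures are saved under pics/ and viewed, at most 14 in all, crops included, and the job is handed in when it is done.

Besides the shell and the picture viewer there is one more tool, called after "Call:" by a JSON object that holds its "op" and its "data". drive_tool: Moves the arm, as the interface text tells. Its arguments: {"type":"object","properties":{"steps":{"type":"array","items":{"type":"object","properties":{"slide":{"type":"array","items":{"type":"number"}},"turn":{"type":"number"}}}},"hand":{"type":"number"},"grip_force":{"type":"number"}},"required":["steps"]}

```bash
mkdir -p pics
cat > a.py <<'E'
from plant import arm
import cv2,numpy as np
s=arm.read_state(); print(s['clock'],s['ee_pos'],s['tcp_rot'],s['gripper_width'])
for c in ['scene','side']:
    d=arm.get_image(c); cv2.imwrite(f'pics/{c}0.png',d['img'])
    np.savez(f'{c}.npz',**d)
for n in ['glass_pale','glass_sky','glass_cobalt','glass_midnight','glass_amber','strip','white_disc','black_disc']:
    for c in ['scene','side']:
        print(n,c,[(np.round(r['point'],3).tolist(),round(r['confidence'],2)) for r in arm.find_in(n,c)[:3]])
print(arm.read_state()['clock'])
E
python3 a.py; ls
```

```text
0.0 [0.23598799 0.60509496 0.20650541] [-1.79904650e+02  7.37837581e-03  1.58697632e+02] 1.0029421285295075
glass_pale scene [([0.459, 0.282, 0.023], 0.84)]
glass_pale side [([0.442, 0.29, 0.021], 0.65), ([0.426, -0.268, 0.03], 0.37)]
glass_sky scene [([0.467, 0.028, 0.022], 0.82)]
glass_sky side [([0.455, 0.026, 0.025], 0.67)]
glass_cobalt scene [([0.473, 0.16, 0.021], 0.63)]
glass_cobalt side [([0.461, 0.163, 0.026], 0.83)]
glass_midnight scene [([0.449, -0.137, 0.019], 0.68)]
glass_midnight side [([0.436, -0.125, 0.023], 0.84)]
glass_amber scene [([0.447, -0.265, 0.018], 0.69)]
glass_amber side [([0.429, -0.267, 0.028], 0.78)]
strip scene [([0.642, 0.085, 0.016], 0.76), ([0.594, 0.239, 0.019], 0.25)]
strip side [([0.62, 0.096, 0.016], 0.63)]
white_disc scene [([0.66, -0.126, 0.018], 0.55)]
white_disc side [([0.655, -0.125, 0.019], 0.43)]
black_disc scene [([0.595, 0.238, 0.018], 0.49)]
black_disc side [([0.592, 0.244, 0.017], 0.51)]
0.9
a.py
pics
scene.npz
side.npz
```

View pics/scene0.png

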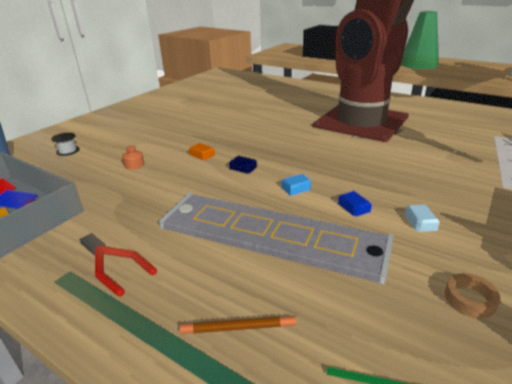

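View pics/side0.png

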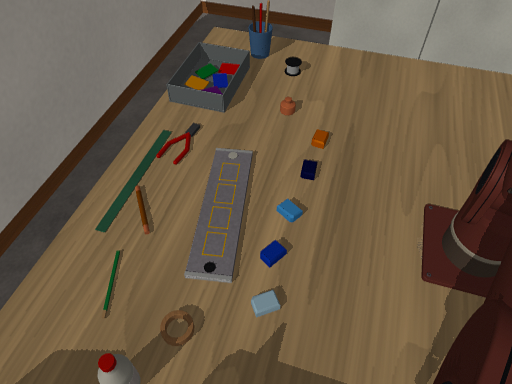

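```bash
cat > h.py <<'E'
from plant import arm
import cv2,numpy as np
from scipy.optimize import minimize
def proj(P,d):
    p=d['view'][:3,:3]@np.asarray(P,float).T+d['view'][:3,3:4]; q=d['mtx']@p
    return (q[:2]/q[2]).T
def ray(uv,d,z):
    R,t=d['view'][:3,:3],d['view'][:3,3]; c=-R.T@t
    v=R.T@np.linalg.inv(d['mtx'])@np.array([*uv,1.]); return (c+v*(z-c[2])/v[2])[:2]
def box(x,y,a,z0=0,bev=.003):
    c,s=np.cos(a),np.sin(a); P=[]
    for z,i in((0,0),(.024-bev,0),(.024,bev)):
        for sx in(-1,1):
            for sy in(-1,1):
                X,Y=sx*(.02-i),sy*(.028-i); P.append([x+c*X-s*Y,y+s*X+c*Y,z0+z])
    return np.array(P)
def fit(views,x0,z0=0):
    """views: [(imgdict,mask)]; best x,y,yaw(deg, of own y axis's frame) and IoU cost"""
    S=8
    def cost(p):
        e=0
        for d,m in views:
            r,c=np.where(m); r0,c0=max(r.min()-12,0),max(c.min()-12,0); M=m[r0:r.max()+13,c0:c.max()+13].astype(np.float32)
            q=(proj(box(p[0],p[1],p[2],z0),d)-[c0,r0]+.5)*S
            I=np.zeros((M.shape[0]*S,M.shape[1]*S),np.uint8)
            cv2.fillConvexPoly(I,cv2.convexHull(np.round(q).astype(np.int32)),255)
            I=cv2.resize(I,M.shape[::-1],interpolation=cv2.INTER_AREA)/255.
            e+=np.abs(I-M).sum()/M.sum()
        return e/len(views)
    best=None
    for a in np.radians(np.arange(0,180,22.5)):
        x=np.array([*x0,a]); sim=np.array([x,x+[.008,0,0],x+[0,.008,0],x+[0,0,.3]])
        r=minimize(cost,x,method='Nelder-Mead',options=dict(initial_simplex=sim,xatol=1e-4,fatol=1e-4))
        if best is None or r.fun<best.fun: best=r
    return np.round(best.x[:2],4),round(np.degrees(best.x[2])%180,1),round(best.fun,3)
E
cat > b.py <<'E'
from h import *
D={c:dict(np.load(c+'.npz')) for c in('scene','side')}
for n,x0 in dict(pale=(.45,.286),sky=(.461,.027),cobalt=(.467,.161),midnight=(.442,-.13),amber=(.438,-.266)).items():
    V=[]
    for c in D:
        t=arm.trace('glass_'+n,c)
        if t: V.append((D[c],t[0]['pixels'])); print(n,c,t[0]['pixels'].sum(),fit(V[-1:],x0))
    print(n,fit(V,x0))
for c,d in D.items():
    h=cv2.cvtColor(d['img'],cv2.COLOR_BGR2HSV); m=cv2.inRange(h,(18,90,100),(35,255,255))
    st=arm.trace('strip',c)[0]['pixels'].astype(np.uint8)
    m&=cv2.dilate(st,np.ones((5,5)))*255
    m=cv2.dilate(m,np.ones((2,2)))
    for k in cv2.findContours(m,cv2.RETR_EXTERNAL,cv2.CHAIN_APPROX_NONE)[0]:
        M=cv2.moments(k)
        if M['m00']>150: print(c,M['m00'],np.round(ray((M['m10']/M['m00']-.5,M['m01']/M['m00']-.5),d,.016),4))
    for n in('white_disc','black_disc'):
        t=arm.trace(n,c)
        if t: r,q=np.where(t[0]['pixels']); print(c,n,len(r),np.round(ray((q.mean(),r.mean()),d,.019),4))
E
python3 b.py
```

```text
pale scene 674 (array([0.4439, 0.2803]), np.float64(126.2), np.float64(0.056))
pale side 547 (array([0.4425, 0.2803]), np.float64(127.4), np.float64(0.064))
pale (array([0.4427, 0.2804]), np.float64(127.2), np.float64(0.064))
sky scene 506 (array([0.453 , 0.0162]), np.float64(60.3), np.float64(0.096))
sky (array([0.453 , 0.0162]), np.float64(60.3), np.float64(0.096))
cobalt scene 585 (array([0.4619, 0.154 ]), np.float64(150.8), np.float64(0.059))
cobalt side 426 (array([0.4605, 0.1536]), np.float64(150.6), np.float64(0.096))
cobalt (array([0.4609, 0.1537]), np.float64(149.9), np.float64(0.085))
midnight scene 384 (array([ 0.435 , -0.1431]), np.float64(6.3), np.float64(0.075))
midnight side 254 (array([ 0.4356, -0.1418]), np.float64(5.7), np.float64(0.115))
midnight (array([ 0.4351, -0.1422]), np.float64(5.2), np.float64(0.099))
amber scene 348 (array([ 0.4287, -0.2809]), np.float64(175.8), np.float64(0.068))
amber side 192 (array([ 0.4302, -0.2819]), np.float64(1.5), np.float64(0.249))
amber (array([ 0.4297, -0.2802]), np.float64(0.3), np.float64(0.166))
scene 789.5 [0.6043 0.1758]
scene 705.5 [0.6192 0.097 ]
scene 636.0 [0.6344 0.0183]
scene 575.5 [ 0.6491 -0.0606]
scene 1173.0 [0.6289 0.0647]
scene white_disc 70 [ 0.6596 -0.1227]
scene black_disc 150 [0.592  0.2395]
side 517.5 [0.6017 0.175 ]
side 447.0 [0.6167 0.0961]
side 387.0 [0.6318 0.0175]
side 337.5 [ 0.6467 -0.0614]
side white_disc 43 [ 0.6588 -0.1248]
```

Call:
{"op": "drive_tool", "data": {"steps": [{"slide": [0.02,-0.03,0],"turn": 0.1},{"slide": [0.207,-0.325,-0.007],"turn": 1.021},{"slide": [0.207,-0.325,-0.007],"turn": 1.021},{"slide": [0.207,-0.325,-0.007],"turn": 1.021},{"slide": [0.207,-0.325,-0.007],"turn": 1.021},{"slide": [0.207,-0.325,-0.007],"turn": 1.021},{"slide": [0.207,-0.325,-0.007],"turn": 1.021},{"slide": [0.207,-0.325,-0.007],"turn": 1.021},{"slide": [0.207,-0.325,-0.007],"turn": 1.021},{"slide": [0.207,-0.325,-0.007],"turn": 1.021},{"slide": [0.207,-0.325,-0.007],"turn": 1.021},{"slide": [0.207,-0.325,-0.007],"turn": 1.021},{"slide": [0.207,-0.325,-0.007],"turn": 1.021},{"slide": [0.207,-0.325,-0.007],"turn": 1.021},{"slide": [0.207,-0.325,-0.007],"turn": 1.021},{"slide": [0.207,-0.325,-0.007],"turn": 1.021},{"slide": [0.207,-0.325,-0.007],"turn": 1.021}], "hand": 0.075}}

```text
clock: 3.12
ee_pos: [0.4428, 0.2813, 0.2004]
tcp_rot: [-180.0, -0.0, -142.7]
ft_force: [0.5, 0.1, -0.0]
gripper_width: 0.88
grasp_force: 0.0
```

```bash
cat > w.py <<'E'
import sys
from h import *
n,x,y,out=sys.argv[1],float(sys.argv[2]),float(sys.argv[3]),sys.argv[4]
z0=float(sys.argv[5]) if len(sys.argv)>5 else 0
s=arm.read_state(); print(s['clock'],np.round(s['ee_pos'],4),np.round(s['tcp_rot'],2),s['gripper_width'])
d=arm.get_image('wrist'); cv2.imwrite(f'pics/{out}.png',d['img']); np.savez(f'{out}.npz',**d)
t=arm.trace('glass_'+n,'wrist')
print([(r['confidence'],r['pixels'].sum()) for r in t])
if t: print(fit([(d,t[0]['pixels'])],(x,y),z0))
E
python3 w.py pale .443 .28 w1
```

```text
3.1167 [0.4428 0.2813 0.2004] [-180.     -0.   -142.73] 0.8798680655608639
[(0.94, np.int64(1642))]
(array([0.4447, 0.2827]), np.float64(127.7), np.float64(0.043))
```

View pics/w1.png

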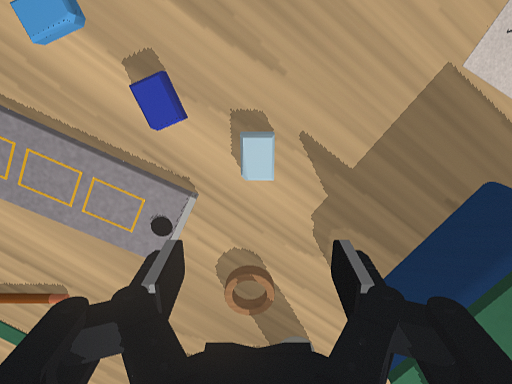

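Call:
{"op": "drive_tool", "data": {"steps": [{"slide": [0.0015,0.001,-0.03],"turn": 0.008},{"slide": [0.0015,0.001,-0.07],"turn": 0.008},{"slide": [0.0015,0.001,-0.11],"turn": 0.008},{"slide": [0.0015,0.001,-0.145],"turn": 0.008},{"slide": [0.0015,0.001,-0.17],"turn": 0.008},{"slide": [0.0015,0.001,-0.185],"turn": 0.008},{"slide": [0.0015,0.001,-0.195],"turn": 0.008},{"slide": [0.0015,0.001,-0.195],"turn": 0.008},{"slide": [0.0015,0.001,-0.195],"turn": 0.008}]}}

```text
clock: 3.97
ee_pos: [0.4448, 0.2817, 0.0057]
tcp_rot: [-180.0, -0.0, -142.3]
ft_force: [0.4, -1.0, 0.9]
gripper_width: 0.878
grasp_force: 0.0
```

Call:
{"op": "drive_tool", "data": {"steps": [{"slide": [0,0,0],"turn": 0},{"slide": [0,0,0],"turn": 0},{"slide": [0,0,0],"turn": 0},{"slide": [0,0,0],"turn": 0},{"slide": [0,0,0],"turn": 0},{"slide": [0,0,0],"turn": 0},{"slide": [0,0,0],"turn": 0},{"slide": [0,0,0],"turn": 0}], "hand": 0.02, "grip_force": 50}}

```text
clock: 4.63
ee_pos: [0.4446, 0.2816, 0.0054]
tcp_rot: [-180.0, -0.0, -142.3]
ft_force: [0.2, 0.2, 1.0]
gripper_width: 0.235
grasp_force: 0.0
```

Run:
```python
from h import *
for c in('scene','side'):
    d=arm.get_image(c); t=arm.trace('glass_pale',c)
    print([(round(r['confidence'],2),r['pixels'].sum(),fit([(d,r['pixels'])],(.444,.282))) for r in t[:1]])
    u=proj([[.444,.282,.02]],d)[0].astype(int); 
    I=d['img'][max(u[1]-60,0):u[1]+60,max(u[0]-60,0):u[0]+60]; cv2.imwrite(f'pics/m_{c}.png',cv2.resize(I,None,fx=3,fy=3))
a=[cv2.imread(f'pics/m_{c}.png') for c in('scene','side')]; h=min(x.shape[0] for x in a)
cv2.imwrite('pics/m1.png',np.hstack([x[:h] for x in a]))
```

```text
[(0.85, np.int64(597), (array([0.4434, 0.281 ]), np.float64(127.1), np.float64(0.184)))]
[(0.56, np.int64(237), (array([0.4542, 0.2819]), np.float64(16.8), np.float64(1.217)))]
```

View pics/m1.png

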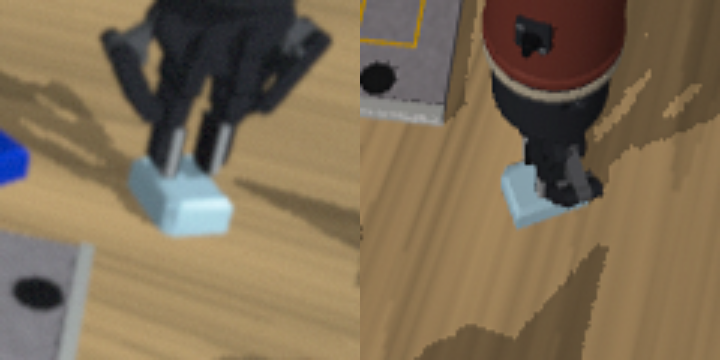

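Run:
```python
from h import *
from scipy.optimize import least_squares
D={c:dict(np.load(c+'.npz')) for c in('scene','side')}
p0=[.444,.282,.02]; ob={}
for c,o in(('scene',(4,-2.7)),('side',(13,3))):
    u=proj([p0],D[c])[0].astype(int); ob[c]=u+np.array(o); print(c,u, proj([[.4446,.2816,.0054]],D[c]),'cam',-D[c]['view'][:3,:3].T@D[c]['view'][:3,3])
    for dl in((.02,0,0),(0,.02,0),(0,0,.02)): print(dl,proj([np.add(p0,dl)],D[c])-proj([p0],D[c]))
r=least_squares(lambda p:np.concatenate([proj([p],D[c])[0]-ob[c] for c in D]),p0); print(r.x,r.fun)
w=dict(np.load('w1.npz')); print(proj([[.4428,.2813,.2004],[.4428,.2813,.0]],w),-w['view'][:3,:3].T@w['view'][:3,3])
```

```text
scene [422 213] [[420.53624315 219.77392121]] cam [1.09972309 0.3527581  0.44030672]
(0.02, 0, 0) [[-2.57594056  5.29309065]]
(0, 0.02, 0) [[11.08872126  3.14771195]]
(0, 0, 0.02) [[ 2.1282974  -8.74540716]]
side [264 301] [[263.6872918  303.76498288]] cam [0.35855177 0.65305025 0.8506284 ]
(0.02, 0, 0) [[-8.74567187 -2.59602573]]
(0, 0.02, 0) [[-2.59057179  8.39393314]]
(0, 0, 0.02) [[ 0.24110618 -4.03378074]]
[0.4164757  0.28141615 0.01357731] [-1.25212942 -1.16996788 -0.84067911  1.77019823]
[[256.75298665 226.10065969]
 [257.11360901 152.18941942]] [0.37604271 0.23093747 0.36595589]
```

Run:
```python
from h import *
d=arm.get_image('wrist'); s=arm.read_state(); print(s['ee_pos'],proj([s['ee_pos']],d))
e=arm.get_image('scene'); I=cv2.resize(e['img'][165:235,385:455],(384,384),interpolation=cv2.INTER_CUBIC)
cv2.imwrite('pics/m2.png',np.hstack([d['img'][:,64:448],I]))
```

```text
[0.44462836 0.28152558 0.00538047] [[256.73309459 225.93219037]]
```

View pics/m2.png

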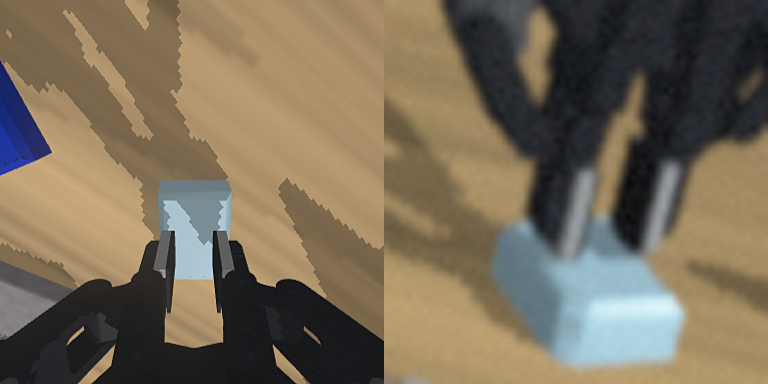

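Run:
```python
from h import *
d=arm.get_image('wrist'); s=arm.read_state(); e=s['ee_pos']; print(d['mtx'][0,0],s['gripper_width'],s['ft_force'],s['grasp_force'])
yaw=np.radians(s['tcp_rot'][2]); v=np.array([np.sin(yaw),-np.cos(yaw),0])
for dz in(0,.01,.02,.03): print(dz,proj([e+.01*v+[0,0,dz],e-.01*v+[0,0,dz]],d).round(1).tolist())
sc=arm.get_image('scene')
for dz in(0,.01,.02,.03): print(dz,((proj([e+.01*v+[0,0,dz],e-.01*v+[0,0,dz]],sc)-[385,165])*384/70+[384,0]).round(0).tolist())
```

```text
302.4882823494621 0.23300206383555275 [ 0.23201106 -0.40556957 -0.79535942] 0.0
0 [[273.2, 225.9], [240.3, 225.9]]
0.01 [[274.1, 233.8], [239.4, 233.8]]
0.02 [[275.0, 242.6], [238.3, 242.6]]
0.03 [[276.1, 252.5], [237.2, 252.5]]
0 [[606.0, 299.0], [551.0, 302.0]]
0.01 [[612.0, 275.0], [556.0, 279.0]]
0.02 [[618.0, 252.0], [562.0, 256.0]]
0.03 [[624.0, 228.0], [568.0, 232.0]]
```

Call:
{"op": "drive_tool", "data": {"steps": [{"slide": [0,0,0.01],"turn": 0},{"slide": [0,0,0.01],"turn": 0},{"slide": [0,0,0.01],"turn": 0},{"slide": [0,0,0.01],"turn": 0},{"slide": [0,0,0.01],"turn": 0},{"slide": [0,0,0.01],"turn": 0},{"slide": [0,0,0.004],"turn": 0},{"slide": [0,0,-0.003],"turn": 0},{"slide": [0,0,-0.01],"turn": 0},{"slide": [0,0,-0.015],"turn": 0},{"slide": [0,0,-0.018],"turn": 0},{"slide": [0,0,-0.018],"turn": 0}], "hand": 0.06}}

```text
clock: 6.03
ee_pos: [0.4441, 0.2811, -0.0137]
tcp_rot: [-180.0, -0.1, -142.3]
ft_force: [0.9, -0.4, -0.2]
gripper_width: 0.704
grasp_force: 0.0
```

Run:
```python
from h import *
d=arm.get_image('wrist'); s=arm.read_state(); print(s['ee_pos'],proj([s['ee_pos']],d))
e=arm.get_image('scene'); I=cv2.resize(e['img'][165:235,385:455],(384,384),interpolation=cv2.INTER_CUBIC)
cv2.imwrite('pics/m3.png',np.hstack([d['img'][:,64:448],I]))
```

```text
[ 0.44433978  0.28129725 -0.01314849] [[256.7373267  226.85941495]]
```

View pics/m3.png

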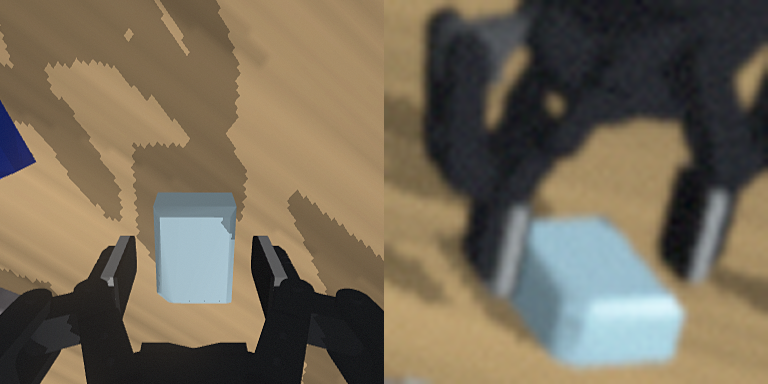

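Call:
{"op": "drive_tool", "data": {"steps": [{"slide": [0,0,-0.003],"turn": 0},{"slide": [0,0,-0.003],"turn": 0},{"slide": [0,0,-0.003],"turn": 0},{"slide": [0,0,-0.003],"turn": 0},{"slide": [0,0,-0.003],"turn": 0},{"slide": [0,0,-0.003],"turn": 0}], "hand": 0.02, "grip_force": 50}}

```text
clock: 6.63
ee_pos: [0.4447, 0.2816, -0.0155]
tcp_rot: [-180.0, 0.0, -142.3]
ft_force: [1.0, 0.8, 0.2]
gripper_width: 0.449
grasp_force: 51.1
```

Call:
{"op": "drive_tool", "data": {"steps": [{"slide": [0,0,0.015],"turn": 0},{"slide": [0,0,0.04],"turn": 0},{"slide": [0,0,0.08],"turn": 0},{"slide": [0.01,-0.017,0.115],"turn": -0.12},{"slide": [0.025,-0.04,0.15],"turn": -0.24},{"slide": [0.04,-0.065,0.155],"turn": -0.36},{"slide": [0.055,-0.09,0.155],"turn": -0.48},{"slide": [0.07,-0.115,0.155],"turn": -0.6},{"slide": [0.085,-0.14,0.155],"turn": -0.72},{"slide": [0.1,-0.165,0.155],"turn": -0.84},{"slide": [0.115,-0.19,0.155],"turn": -0.96},{"slide": [0.13,-0.215,0.155],"turn": -1.08},{"slide": [0.145,-0.24,0.155],"turn": -1.2},{"slide": [0.16,-0.265,0.155],"turn": -1.32},{"slide": [0.175,-0.29,0.155],"turn": -1.44},{"slide": [0.188,-0.315,0.155],"turn": -1.56},{"slide": [0.198,-0.333,0.155],"turn": -1.68},{"slide": [0.203,-0.343,0.155],"turn": -1.8},{"slide": [0.203,-0.343,0.155],"turn": -1.92},{"slide": [0.203,-0.343,0.155],"turn": -2.04}]}}

```text
clock: 8.3
ee_pos: [0.6475, -0.0628, 0.1389]
tcp_rot: [-179.9, 0.0, 100.3]
ft_force: [0.4, 0.1, -1.4]
gripper_width: 0.455
grasp_force: 50.9
```

Call:
{"op": "drive_tool", "data": {"steps": [{"slide": [0,0,0],"turn": 0},{"slide": [0,0,0],"turn": 0},{"slide": [0,0,0],"turn": 0}]}}

```text
clock: 8.55
ee_pos: [0.6475, -0.0611, 0.1392]
tcp_rot: [-180.0, -0.0, 101.0]
ft_force: [-0.3, 0.2, -1.9]
gripper_width: 0.453
grasp_force: 50.9
```

```bash
cat > slots.py <<'E'
import sys
from h import *
from scipy.optimize import least_squares
def slots(d):
    h=cv2.cvtColor(d['img'],cv2.COLOR_BGR2HSV); m=cv2.inRange(h,(18,130,120),(32,255,255))
    P=[]
    C,H=cv2.findContours(m,cv2.RETR_CCOMP,cv2.CHAIN_APPROX_NONE)
    for k,hh in zip(C,H[0]):   # inner holes of the outlines
        if hh[3]<0: continue
        (c,wh,_)=cv2.minAreaRect(k)
        if min(wh)<12: continue
        q=np.array([ray(p,d,.016) for p in k[:,0].astype(float)],np.float32)
        (x,y),wh,_=cv2.minAreaRect(q*1000)
        if 36<min(wh)<54 and 55<max(wh)<70: P.append((np.array([x,y])/1000,np.round(wh,0)))
    return P
if __name__=='__main__':
    out=sys.argv[1]
    s=arm.read_state(); print(s['clock'],np.round(s['ee_pos'],4),np.round(s['tcp_rot'],2),s['gripper_width'])
    d=arm.get_image('wrist'); cv2.imwrite(f'pics/{out}.png',d['img']); np.savez(f'{out}.npz',**d)
    for p,w in slots(d): print(np.round(p,4),w)
    if len(sys.argv)>2: 
        for p,w in slots(dict(np.load('w1.npz'))): print('w1',np.round(p,4),w)
E
python3 slots.py w2 1
```

```text
8.55 [ 0.6475 -0.0611  0.1392] [-1.7998e+02 -1.0000e-02  1.0103e+02] 0.4534711796674647
[0.6334 0.0186] [47. 63.]
w1 [0.6033 0.1764] [48. 63.]
w1 [0.6183 0.0981] [48. 63.]
```

View pics/w2.png

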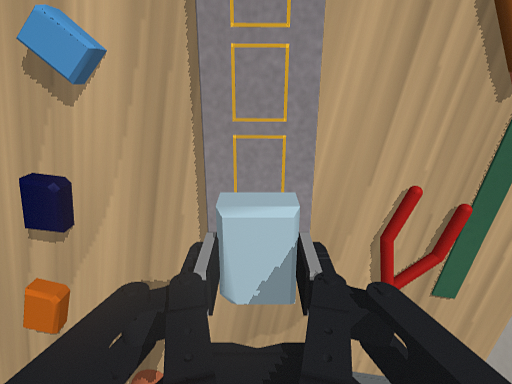

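```bash
python3 w.py pale .6475 -.061 w3 .1545
```

```text
8.6 [ 0.6475 -0.0611  0.1393] [-1.7999e+02 -1.0000e-02  1.0099e+02] 0.45126248965298793
[(0.81, np.int64(8706))]
(array([ 0.6477, -0.0614]), np.float64(11.3), np.float64(0.061))
```

Call:
{"op": "drive_tool", "data": {"steps": [{"slide": [0.0008,0.0012,-0.03],"turn": -0.004},{"slide": [0.0008,0.0012,-0.065],"turn": -0.004},{"slide": [0.0008,0.0012,-0.095],"turn": -0.004},{"slide": [0.0008,0.0012,-0.115],"turn": -0.004},{"slide": [0.0008,0.0012,-0.127],"turn": -0.004},{"slide": [0.0008,0.0012,-0.133],"turn": -0.004},{"slide": [0.0008,0.0012,-0.137],"turn": -0.004},{"slide": [0.0008,0.0012,-0.137],"turn": -0.004},{"slide": [0.0008,0.0012,-0.137],"turn": -0.004}]}}

```text
clock: 9.45
ee_pos: [0.6493, -0.0604, 0.0037]
tcp_rot: [179.9, 0.0, 100.5]
ft_force: [-0.5, 0.0, -0.7]
gripper_width: 0.454
grasp_force: 50.9
```

Call:
{"op": "drive_tool", "data": {"steps": [{"slide": [0,0,-0.001],"turn": 0},{"slide": [0,0,-0.002],"turn": 0},{"slide": [0,0,-0.002],"turn": 0},{"slide": [0,0,-0.002],"turn": 0}]}}

```text
clock: 9.78
ee_pos: [0.6486, -0.0602, 0.0007]
tcp_rot: [180.0, -0.0, 100.5]
ft_force: [-0.0, 0.3, -1.7]
gripper_width: 0.454
grasp_force: 50.9
```

Call:
{"op": "drive_tool", "data": {"steps": [{"slide": [0,0,-0.0015],"turn": 0.003},{"slide": [0,0,-0.0015],"turn": 0.003}]}}

```text
clock: 9.95
ee_pos: [0.6488, -0.0602, 0.0005]
tcp_rot: [180.0, -0.0, 100.7]
ft_force: [-6.2, 1.2, 13.8]
gripper_width: 0.455
grasp_force: 52.6
```

Call:
{"op": "drive_tool", "data": {"steps": [{"slide": [0,0,0],"turn": 0},{"slide": [0,0,0],"turn": 0},{"slide": [0,0,0],"turn": 0},{"slide": [0,0,0],"turn": 0},{"slide": [0,0,0.01],"turn": 0},{"slide": [0,0,0.035],"turn": 0},{"slide": [0,0,0.07],"turn": 0},{"slide": [-0.01,0.004,0.11],"turn": 0.12},{"slide": [-0.04,0.016,0.14],"turn": 0.24},{"slide": [-0.075,0.03,0.16],"turn": 0.36},{"slide": [-0.11,0.044,0.17],"turn": 0.48},{"slide": [-0.145,0.058,0.17],"turn": 0.6},{"slide": [-0.175,0.07,0.17],"turn": 0.72},{"slide": [-0.195,0.077,0.17],"turn": 0.84},{"slide": [-0.195,0.077,0.17],"turn": 0.866},{"slide": [-0.195,0.077,0.17],"turn": 0.866},{"slide": [-0.195,0.077,0.17],"turn": 0.866}], "hand": 0.062}}

```text
clock: 11.37
ee_pos: [0.4538, 0.0166, 0.1697]
tcp_rot: [179.9, 0.0, 150.2]
ft_force: [-0.0, 0.1, 0.6]
gripper_width: 0.727
grasp_force: 0.0
```

```bash
python3 w.py sky .454 .017 w4
```

```text
11.3667 [0.4538 0.0166 0.1697] [1.7993e+02 4.0000e-02 1.5023e+02] 0.7270212906211515
[(0.65, np.int64(1862)), (0.32, np.int64(1604))]
(array([0.4547, 0.0181]), np.float64(59.2), np.float64(0.085))
```

Call:
{"op": "drive_tool", "data": {"steps": [{"slide": [0.0009,0.0013,-0.03],"turn": -0.012},{"slide": [0.0009,0.0013,-0.07],"turn": -0.012},{"slide": [0.0009,0.0013,-0.105],"turn": -0.012},{"slide": [0.0009,0.0013,-0.135],"turn": -0.012},{"slide": [0.0009,0.0013,-0.16],"turn": -0.012},{"slide": [0.0009,0.0013,-0.175],"turn": -0.012},{"slide": [0.0009,0.0013,-0.183],"turn": -0.012},{"slide": [0.0009,0.0013,-0.185],"turn": -0.012},{"slide": [0.0009,0.0013,-0.185],"turn": -0.012}]}}

```text
clock: 12.22
ee_pos: [0.4547, 0.0176, -0.0161]
tcp_rot: [-179.9, 0.0, 149.6]
ft_force: [0.0, -1.0, 0.0]
gripper_width: 0.729
grasp_force: 0.0
```

Call:
{"op": "drive_tool", "data": {"steps": [{"slide": [0,0,0],"turn": 0},{"slide": [0,0,0],"turn": 0},{"slide": [0,0,0],"turn": 0},{"slide": [0,0,0],"turn": 0},{"slide": [0,0,0],"turn": 0},{"slide": [0,0,0],"turn": 0}], "hand": 0.02}}

```text
clock: 12.72
ee_pos: [0.4556, 0.0183, -0.0148]
tcp_rot: [179.9, 0.1, 149.6]
ft_force: [-0.4, 0.1, 6.7]
gripper_width: 0.456
grasp_force: 51.0
```

Call:
{"op": "drive_tool", "data": {"steps": [{"slide": [0,0,0.015],"turn": 0},{"slide": [0,0,0.04],"turn": 0},{"slide": [0,0,0.08],"turn": 0},{"slide": [0.02,0,0.115],"turn": -0.12},{"slide": [0.045,0,0.14],"turn": -0.24},{"slide": [0.075,0,0.14],"turn": -0.36},{"slide": [0.105,0,0.14],"turn": -0.48},{"slide": [0.135,0,0.14],"turn": -0.6},{"slide": [0.16,0.0005,0.14],"turn": -0.72},{"slide": [0.173,0.0007,0.14],"turn": -0.82},{"slide": [0.178,0.0007,0.14],"turn": -0.852},{"slide": [0.178,0.0007,0.14],"turn": -0.852},{"slide": [0.178,0.0007,0.14],"turn": -0.852},{"slide": [0.178,0.0007,0.14],"turn": -0.852}]}}

```text
clock: 13.88
ee_pos: [0.6318, 0.0187, 0.1242]
tcp_rot: [-180.0, -0.0, 100.9]
ft_force: [0.3, 0.2, -0.5]
gripper_width: 0.455
grasp_force: 50.8
```

```bash
python3 w.py sky .633 .0187 w5 .140
```

```text
13.8833 [0.6318 0.0187 0.1242] [-1.8000e+02 -2.0000e-02  1.0091e+02] 0.4550290627414299
[(0.84, np.int64(8626))]
(array([0.6314, 0.0197]), np.float64(10.4), np.float64(0.086))
```

Call:
{"op": "drive_tool", "data": {"steps": [{"slide": [0.0018,-0.0005,-0.03],"turn": 0},{"slide": [0.0018,-0.0005,-0.06],"turn": 0},{"slide": [0.0018,-0.0005,-0.085],"turn": 0},{"slide": [0.0018,-0.0005,-0.105],"turn": 0},{"slide": [0.0018,-0.0005,-0.116],"turn": 0},{"slide": [0.0018,-0.0005,-0.121],"turn": 0},{"slide": [0.0018,-0.0005,-0.1225],"turn": 0},{"slide": [0.0018,-0.0005,-0.1235],"turn": 0},{"slide": [0.0018,-0.0005,-0.1235],"turn": 0},{"slide": [0.0018,-0.0005,-0.1235],"turn": 0}]}}

```text
clock: 14.82
ee_pos: [0.6349, 0.0183, 0.0015]
tcp_rot: [179.9, -0.0, 100.8]
ft_force: [0.2, 0.2, -1.0]
gripper_width: 0.451
grasp_force: 50.9
```

Call:
{"op": "drive_tool", "data": {"steps": [{"slide": [-0.0004,-0.0003,-0.0005],"turn": 0},{"slide": [-0.0004,-0.0003,-0.001],"turn": 0},{"slide": [-0.0004,-0.0003,-0.001],"turn": 0}]}}

```text
clock: 15.07
ee_pos: [0.6349, 0.0184, 0.0013]
tcp_rot: [179.9, -0.0, 100.8]
ft_force: [-4.0, 1.1, 10.7]
gripper_width: 0.454
grasp_force: 52.2
```

Call:
{"op": "drive_tool", "data": {"steps": [{"slide": [0,0,0],"turn": 0},{"slide": [0,0,0],"turn": 0},{"slide": [0,0,0],"turn": 0},{"slide": [0,0,0],"turn": 0},{"slide": [0,0,0.01],"turn": 0},{"slide": [0,0,0.035],"turn": 0},{"slide": [0,0,0.07],"turn": 0},{"slide": [-0.01,0.008,0.11],"turn": -0.12},{"slide": [-0.035,0.028,0.14],"turn": -0.24},{"slide": [-0.06,0.048,0.16],"turn": -0.36},{"slide": [-0.085,0.068,0.171],"turn": -0.48},{"slide": [-0.11,0.088,0.171],"turn": -0.6},{"slide": [-0.135,0.108,0.171],"turn": -0.7},{"slide": [-0.16,0.128,0.171],"turn": -0.712},{"slide": [-0.171,0.137,0.171],"turn": -0.712},{"slide": [-0.171,0.137,0.171],"turn": -0.712},{"slide": [-0.171,0.137,0.171],"turn": -0.712},{"slide": [-0.171,0.137,0.171],"turn": -0.712}], "hand": 0.062}}

```text
clock: 16.57
ee_pos: [0.4635, 0.1543, 0.1709]
tcp_rot: [180.0, -0.0, 60.0]
ft_force: [-0.5, -0.1, -0.2]
gripper_width: 0.725
grasp_force: 0.0
```

```bash
python3 w.py cobalt .4625 .155 w6
```

```text
16.5667 [0.4635 0.1543 0.1709] [ 1.7997e+02 -5.0000e-02  5.9990e+01] 0.7246997714656619
[(0.7, np.int64(1877))]
(array([0.462 , 0.1548]), np.float64(149.6), np.float64(0.07))
```

Call:
{"op": "drive_tool", "data": {"steps": [{"slide": [-0.001,0,-0.03],"turn": -0.005},{"slide": [-0.001,0,-0.07],"turn": -0.005},{"slide": [-0.001,0,-0.105],"turn": -0.005},{"slide": [-0.001,0,-0.135],"turn": -0.005},{"slide": [-0.001,0,-0.16],"turn": -0.005},{"slide": [-0.001,0,-0.175],"turn": -0.005},{"slide": [-0.001,0,-0.183],"turn": -0.005},{"slide": [-0.001,0,-0.186],"turn": -0.005},{"slide": [-0.001,0,-0.186],"turn": -0.005}]}}

```text
clock: 17.42
ee_pos: [0.4622, 0.1542, -0.0156]
tcp_rot: [180.0, 0.0, 59.7]
ft_force: [0.2, -0.0, 0.3]
gripper_width: 0.724
grasp_force: 0.0
```

Call:
{"op": "drive_tool", "data": {"steps": [{"slide": [0,0,0],"turn": 0},{"slide": [0,0,0],"turn": 0},{"slide": [0,0,0],"turn": 0},{"slide": [0,0,0],"turn": 0},{"slide": [0,0,0],"turn": 0},{"slide": [0,0,0],"turn": 0}], "hand": 0.02}}

```text
clock: 17.92
ee_pos: [0.4629, 0.1553, -0.0143]
tcp_rot: [179.9, -0.1, 59.7]
ft_force: [-0.4, -0.9, 6.9]
gripper_width: 0.455
grasp_force: 50.9
```

Call:
{"op": "drive_tool", "data": {"steps": [{"slide": [0,0,0.015],"turn": 0},{"slide": [0,0,0.04],"turn": 0},{"slide": [0,0,0.08],"turn": 0},{"slide": [0.02,-0.007,0.115],"turn": 0.12},{"slide": [0.045,-0.017,0.14],"turn": 0.24},{"slide": [0.075,-0.028,0.14],"turn": 0.36},{"slide": [0.105,-0.039,0.14],"turn": 0.48},{"slide": [0.13,-0.048,0.14],"turn": 0.6},{"slide": [0.15,-0.055,0.14],"turn": 0.7},{"slide": [0.1567,-0.0576,0.14],"turn": 0.717},{"slide": [0.1567,-0.0576,0.14],"turn": 0.717},{"slide": [0.1567,-0.0576,0.14],"turn": 0.717},{"slide": [0.1567,-0.0576,0.14],"turn": 0.717}]}}

```text
clock: 19.0
ee_pos: [0.6177, 0.0979, 0.1246]
tcp_rot: [-180.0, -0.0, 100.8]
ft_force: [0.4, 0.2, -1.5]
gripper_width: 0.449
grasp_force: 51.1
```

```bash
python3 w.py cobalt .618 .098 w7 .140; python3 slots.py w8
```

```text
19.0 [0.6177 0.0979 0.1246] [-1.7999e+02 -4.0000e-02  1.0079e+02] 0.4491245617931299
[(0.77, np.int64(8580))]
(array([0.6174, 0.0989]), np.float64(11.3), np.float64(0.088))
19.1 [0.6177 0.0983 0.1247] [-1.8000e+02 -5.0000e-02  1.0085e+02] 0.45192146014540685
[0.6035 0.176 ] [47. 62.]
```

View pics/w7.png

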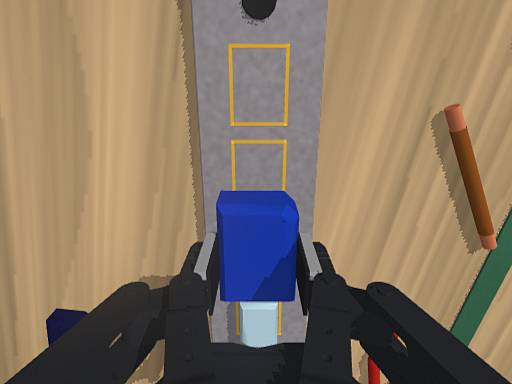

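Run:
```python
from h import *
d=dict(np.load('w7.npz'))
for x,y in((.6485,-.06),(.6334,.0187)): print(proj([[x,y,.04]],d),[d['img'][int(v),int(u)] if v<384 else 0 for u,v in proj([[x,y,.04]],d)])
print(d['img'][323,260])
for c in('scene','side'):
    e=arm.get_image(c)
    for n,x0 in(('pale',(.6485,-.06)),('sky',(.6334,.0187))):
        for r in arm.trace('glass_'+n,c)[:1]: print(c,n,round(r['confidence'],2),fit([(e,r['pixels'])],x0,.016))
```

```text
[[258.05991013 328.0987031 ]] [array([205, 192, 166], dtype=uint8)]
[[258.09198155 261.9513718 ]] [array([158,  52,  24], dtype=uint8)]
[204 192 166]
scene pale 0.89 (array([ 0.648 , -0.0624]), np.float64(10.5), np.float64(0.051))
scene sky 0.84 (array([0.6339, 0.0162]), np.float64(11.3), np.float64(0.058))
side pale 0.41 (array([ 0.7392, -0.1613]), np.float64(50.3), np.float64(1.0))
side sky 0.53 (array([0.6307, 0.0143]), np.float64(21.4), np.float64(1.766))
```

Call:
{"op": "drive_tool", "data": {"steps": [{"slide": [0,0,-0.03],"turn": 0},{"slide": [0,0,-0.06],"turn": 0},{"slide": [0,0,-0.085],"turn": 0},{"slide": [0,0,-0.105],"turn": 0},{"slide": [0,0,-0.116],"turn": 0},{"slide": [0,0,-0.121],"turn": 0},{"slide": [0,0,-0.123],"turn": 0},{"slide": [0,0,-0.124],"turn": 0},{"slide": [0,0,-0.1245],"turn": 0},{"slide": [0,0,-0.1245],"turn": 0},{"slide": [0,0,-0.1245],"turn": 0}]}}

```text
clock: 20.37
ee_pos: [0.6191, 0.0973, 0.0018]
tcp_rot: [179.9, -0.0, 100.8]
ft_force: [-4.2, -1.4, 5.5]
gripper_width: 0.453
grasp_force: 51.9
```

Call:
{"op": "drive_tool", "data": {"steps": [{"slide": [0,0,0],"turn": 0},{"slide": [0,0,0],"turn": 0},{"slide": [0,0,0],"turn": 0},{"slide": [0,0,0],"turn": 0},{"slide": [0,0,0.01],"turn": 0},{"slide": [0,0,0.035],"turn": 0},{"slide": [0,0,0.07],"turn": 0},{"slide": [-0.01,-0.013,0.11],"turn": -0.02},{"slide": [-0.03,-0.039,0.14],"turn": -0.04},{"slide": [-0.05,-0.065,0.16],"turn": -0.06},{"slide": [-0.07,-0.092,0.17],"turn": -0.08},{"slide": [-0.09,-0.118,0.17],"turn": -0.098},{"slide": [-0.11,-0.144,0.17],"turn": -0.098},{"slide": [-0.13,-0.17,0.17],"turn": -0.098},{"slide": [-0.15,-0.196,0.17],"turn": -0.098},{"slide": [-0.17,-0.222,0.17],"turn": -0.098},{"slide": [-0.182,-0.238,0.17],"turn": -0.098},{"slide": [-0.182,-0.238,0.17],"turn": -0.098},{"slide": [-0.182,-0.238,0.17],"turn": -0.098},{"slide": [-0.182,-0.238,0.17],"turn": -0.098}], "hand": 0.062}}

```text
clock: 22.03
ee_pos: [0.4369, -0.1401, 0.1704]
tcp_rot: [179.9, -0.0, 95.2]
ft_force: [0.2, 0.2, 0.2]
gripper_width: 0.726
grasp_force: 0.0
```

```bash
python3 w.py midnight .4365 -.140 w9
```

```text
22.0333 [ 0.4369 -0.1401  0.1704] [ 1.7994e+02 -4.0000e-02  9.5220e+01] 0.7263115069750866
[(0.76, np.int64(1901))]
(array([ 0.4371, -0.1408]), np.float64(2.9), np.float64(0.061))
```

Call:
{"op": "drive_tool", "data": {"steps": [{"slide": [0.0005,-0.0005,-0.03],"turn": -0.035},{"slide": [0.0005,-0.0005,-0.07],"turn": -0.035},{"slide": [0.0005,-0.0005,-0.105],"turn": -0.035},{"slide": [0.0005,-0.0005,-0.135],"turn": -0.035},{"slide": [0.0005,-0.0005,-0.16],"turn": -0.035},{"slide": [0.0005,-0.0005,-0.175],"turn": -0.035},{"slide": [0.0005,-0.0005,-0.182],"turn": -0.035},{"slide": [0.0005,-0.0005,-0.1855],"turn": -0.035},{"slide": [0.0005,-0.0005,-0.1855],"turn": -0.035}]}}

```text
clock: 22.88
ee_pos: [0.4371, -0.1411, -0.0157]
tcp_rot: [-180.0, 0.0, 93.2]
ft_force: [-0.4, 0.1, -0.0]
gripper_width: 0.728
grasp_force: 0.0
```

Call:
{"op": "drive_tool", "data": {"steps": [{"slide": [0,0,0],"turn": 0},{"slide": [0,0,0],"turn": 0},{"slide": [0,0,0],"turn": 0},{"slide": [0,0,0],"turn": 0},{"slide": [0,0,0],"turn": 0},{"slide": [0,0,0],"turn": 0}], "hand": 0.02}}

```text
clock: 23.38
ee_pos: [0.4381, -0.1411, -0.0143]
tcp_rot: [179.9, -0.0, 93.2]
ft_force: [-1.8, 0.4, 7.4]
gripper_width: 0.454
grasp_force: 50.7
```

Call:
{"op": "drive_tool", "data": {"steps": [{"slide": [0,0,0.015],"turn": 0},{"slide": [0,0,0.04],"turn": 0},{"slide": [0,0,0.08],"turn": 0},{"slide": [0.006,0.011,0.115],"turn": 0.02},{"slide": [0.018,0.034,0.14],"turn": 0.04},{"slide": [0.033,0.063,0.14],"turn": 0.06},{"slide": [0.048,0.092,0.14],"turn": 0.08},{"slide": [0.063,0.12,0.14],"turn": 0.1},{"slide": [0.078,0.149,0.14],"turn": 0.12},{"slide": [0.093,0.177,0.14],"turn": 0.133},{"slide": [0.108,0.206,0.14],"turn": 0.133},{"slide": [0.123,0.235,0.14],"turn": 0.133},{"slide": [0.138,0.263,0.14],"turn": 0.133},{"slide": [0.152,0.29,0.14],"turn": 0.133},{"slide": [0.162,0.308,0.14],"turn": 0.133},{"slide": [0.1665,0.317,0.14],"turn": 0.133},{"slide": [0.1665,0.317,0.14],"turn": 0.133},{"slide": [0.1665,0.317,0.14],"turn": 0.133},{"slide": [0.1665,0.317,0.14],"turn": 0.133}]}}

```text
clock: 24.97
ee_pos: [0.6031, 0.1738, 0.1248]
tcp_rot: [-180.0, 0.0, 100.7]
ft_force: [0.3, -0.5, -1.1]
gripper_width: 0.458
grasp_force: 51.3
```

```bash
python3 w.py midnight .603 .176 w10 .140
```

```text
24.9667 [0.6031 0.1738 0.1248] [-1.7999e+02  2.0000e-02  1.0070e+02] 0.45779102742000133
[(0.96, np.int64(8528))]
(array([0.6028, 0.1745]), np.float64(10.4), np.float64(0.089))
```

Call:
{"op": "drive_tool", "data": {"steps": [{"slide": [0,0.001,-0.03],"turn": 0},{"slide": [0,0.001,-0.06],"turn": 0},{"slide": [0,0.001,-0.085],"turn": 0},{"slide": [0,0.001,-0.105],"turn": 0},{"slide": [0,0.001,-0.115],"turn": 0},{"slide": [0,0.001,-0.12],"turn": 0},{"slide": [0,0.001,-0.12],"turn": 0},{"slide": [0,0.001,-0.12],"turn": 0}]}}

```text
clock: 25.73
ee_pos: [0.6042, 0.1767, 0.0056]
tcp_rot: [179.9, -0.0, 100.8]
ft_force: [0.7, -0.5, -0.8]
gripper_width: 0.452
grasp_force: 51.3
```

Good. Lower, release, retreat to a viewing height over the strip.

Call:
{"op": "drive_tool", "data": {"steps": [{"slide": [-0.0005,-0.0005,-0.002],"turn": 0},{"slide": [-0.0005,-0.0005,-0.003],"turn": 0},{"slide": [-0.0005,-0.0005,-0.004],"turn": 0},{"slide": [-0.0005,-0.0005,-0.0045],"turn": 0},{"slide": [-0.0005,-0.0005,-0.0045],"turn": 0}]}}

```text
clock: 26.15
ee_pos: [0.6035, 0.1765, 0.0017]
tcp_rot: [179.9, -0.1, 100.8]
ft_force: [-5.7, -1.4, 13.2]
gripper_width: 0.456
grasp_force: 52.9
```

Call:
{"op": "drive_tool", "data": {"steps": [{"slide": [0,0,0],"turn": 0},{"slide": [0,0,0],"turn": 0},{"slide": [0,0,0],"turn": 0},{"slide": [0,0,0],"turn": 0},{"slide": [0,0,0.01],"turn": 0},{"slide": [0,0,0.035],"turn": 0},{"slide": [0,0,0.07],"turn": 0},{"slide": [0,-0.02,0.11],"turn": 0},{"slide": [0,-0.05,0.15],"turn": 0},{"slide": [0.01,-0.085,0.18],"turn": 0},{"slide": [0.02,-0.12,0.2],"turn": 0},{"slide": [0.025,-0.155,0.22],"turn": 0},{"slide": [0.03,-0.19,0.24],"turn": 0},{"slide": [0.035,-0.22,0.25],"turn": 0},{"slide": [0.035,-0.22,0.25],"turn": 0},{"slide": [0.035,-0.22,0.25],"turn": 0},{"slide": [0.035,-0.22,0.25],"turn": 0}], "hand": 0.062}}

```text
clock: 27.57
ee_pos: [0.6378, -0.0439, 0.2502]
tcp_rot: [180.0, -0.0, 100.8]
ft_force: [-0.2, 0.8, -0.3]
gripper_width: 0.728
grasp_force: 0.0
```

```bash
python3 slots.py w11
python3 - <<'E'
from h import *
d=dict(np.load('w11.npz'))
for n,x0 in(('pale',(.6485,-.06)),('sky',(.6334,.0187)),('cobalt',(.6183,.0978)),('midnight',(.6033,.1762))):
    for r in arm.trace('glass_'+n,'wrist')[:1]: print(n,round(r['confidence'],2),fit([(d,r['pixels'])],x0,.016))
E
```

```text
27.5667 [ 0.6378 -0.0439  0.2502] [ 1.7998e+02 -2.0000e-02  1.0075e+02] 0.7281777288021395
[0.6336 0.0182] [48. 64.]
pale 0.56 (array([ 0.6483, -0.0608]), np.float64(11.7), np.float64(0.06))
sky 0.74 (array([0.6343, 0.0181]), np.float64(10.6), np.float64(0.054))
cobalt 0.81 (array([0.6185, 0.0968]), np.float64(10.1), np.float64(0.022))
```

View pics/w11.png

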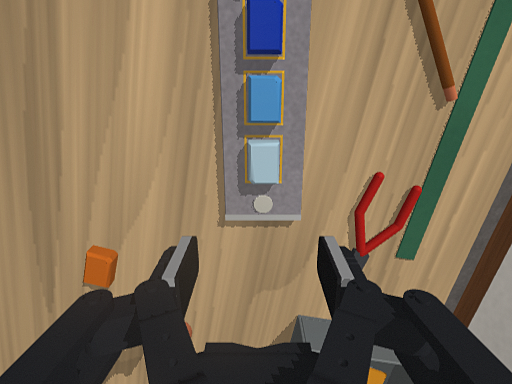

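Run:
```python
from h import *
d=arm.get_image('scene'); cv2.imwrite('pics/f.png',cv2.resize(d['img'][180:280,150:400],None,fx=3,fy=3))
for n,x0 in(('pale',(.6485,-.06)),('sky',(.6334,.0187)),('cobalt',(.6183,.0978)),('midnight',(.6033,.1762)),('amber',(.43,-.28))):
    for r in arm.trace('glass_'+n,'scene')[:1]: print(n,round(r['confidence'],2),fit([(d,r['pixels'])],x0,.016 if n!='amber' else 0))
```

```text
pale 0.66 (array([ 0.6485, -0.06  ]), np.float64(0.0), np.float64(1.0))
sky 0.94 (array([0.6333, 0.0176]), np.float64(11.8), np.float64(0.07))
cobalt 0.69 (array([0.6168, 0.0951]), np.float64(10.8), np.float64(0.086))
midnight 0.9 (array([0.6027, 0.1755]), np.float64(11.0), np.float64(0.055))
amber 0.67 (array([ 0.4304, -0.2808]), np.float64(174.2), np.float64(0.059))
```

View pics/f.png

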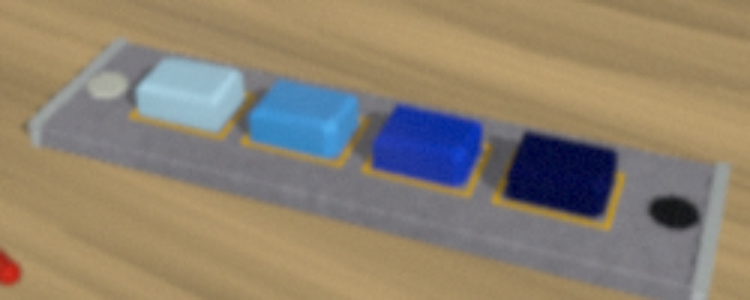

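All four pieces lie flat inside their outlines, running from pale at the white disc to midnight at the black disc. Amber has not moved and the gripper is clear.

```bash
python3 -c "
from plant import arm
print(arm.job_done())"
```

```text
the job is handed in; nothing more can be done
None
```

The job is handed in at about 28 s of the 93 s allowed: the four blue pieces lie in their outlines from palest at the white disc to darkest at the black disc, within about 2 mm of centre by my camera fits, and the amber piece was not touched.

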